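# Hold a carburettor body in a fixture with a sunken clamp knob

## Task

Stand the carburettor body in the bed of the holding fixture, square between the jaw and the stop, and let go of it. Then turn the small knob sunk in the fixture's well clockwise until the jaw has pushed the part against the stop and grips it snugly, with about 15 N: a loose part is useless, and more than 30 N spoils the soft casting. Leave the part gripped, do not lean on the fixture's housing, and leave the other things on the bench where they are.

Things in the scene. Friction and masses are not known exactly. Their poses are not given: they have to be found in the camera images.
- carb_center (a point): the carburettor, a loose square-sided aluminium casting, about 0.16 kg. Foot 26 (its x) x 40 (y) x 22 mm high; above it a neck 26 (x) x 24 mm (y) up to 46 mm, then a round steel cap 20 mm across up to 54 mm. A dark-bored throat runs through the neck along y. Point: on its vertical axis, 27 mm above its underside; z up. The x sides of foot and neck are flush: 26 mm wide for a grasp
- bed (a point): point on the flat bed (top of the fixture's plate) where the middle of the part's underside is to be set, within 5 mm, its 40 mm side along y, either way round. Axes, as the fixture's: x across the jaws, y from jaw to stop, z up. The stop's face (56 mm wide, 32 mm high) is 26 to 34 mm away on the +y side: set by its last user, not reported; it stays put
- fixture: the holding fixture, fixed to the bench: steel plate 130 (x) x 250 (y) x 12 mm; origin at the centre of its underside. On it the grey housing with the well (-y half), the jaw and the stop (+y half)
- jaw: the moving steel jaw on its two rods, 50 mm wide (x), 10 mm thick, 30 mm high; origin 10 mm behind (-y of) its clamping face, at bed level. It moves along the fixture's +y by 10 mm per rad of the knob. Its face is sprung (not shown by this pose): once the part is hard against the stop the grip grows by about 8 N per mm of drive, about 80 N per rad. The grip stays when the knob is let go
- knob_grip (a point): small black knob: bar grip 34 mm long (its x), 14 mm wide (y), 21 mm high, on a round skirt 34 mm across and 5 mm high, in the middle of a round well 80 mm across and 36 mm deep in the grey housing. Point: on the knob's axis at half the bar's height; bar top 10.5 mm above it, well rim 20.5 mm above it, well floor 15.5 mm below it
- knob (a joint): knob angle in rad, growing clockwise seen from above, 0 (jaw fully back, its face 30 mm from the bed point) to 3.4; clockwise closes the jaw. Starts at 0 to 0.5. It turns against a steady friction of 0.25 N m and stays where left; each newton of grip adds 0.010 N m, so 15 N is felt as a rise of 0.15 N m. At rest, friction hides up to 0.25 N m either way: compare torques read alike
- block: the grey housing with the well: 120 x 120 mm, 60 mm high; origin at the centre of its underside, 12 mm above the bench, 112 mm from the bed point along the fixture's -y. The fingers must not press on it with 20 N or more
- pump: bystander: the other small aluminium casting, round (42 mm flange, 46 mm high)
- bearing: bystander: loose ball bearing, 38 mm across, 12 mm high
- driver: bystander: screwdriver lying on the bench
- spray: bystander: white bottle with a black cap, 56 mm across, 170 mm high
- jar: bystander: clear jar with a steel cap, 64 mm across, 75 mm high
- spanner: bystander: spanner lying on the bench
- carton: bystander: cardboard carton 100 x 140 x 70 mm

How it is judged (in metres and radians):
On the way, in this order (a step that is already met when the one before it is completed fails the run):
1. the carburettor body stands in the bed, square, let go and not yet gripped (x of carb_center in the frame of bed between -0.012 and 0.012 m and z of carb_center in the frame of bed between 0.024 and 0.031 m and y of carb_center in the frame of bed between -0.025 and 0.025 m and angle between carb_center's own z axis and vertical below 0.1 rad and angle between the y axis of carb_center and the y axis of bed, either way round below 0.2 rad and contact force between the fingers and carb below 0.2 N and contact force between jaw and carb below 3 N), for 0.2 s.
2. the jaw grips the part with at least 8 N (contact force between jaw and carb above 8 N), for 0.2 s.
At the end, for the whole second after the job is handed in: The carburettor body stands upright (within 0.1 rad) on the bed, square to the fixture (0.06 rad) and within 12 mm of the bed point across the jaws (25 mm along), gripped by the jaw with 8 to 22 N after everything is let go, at rest (x of carb_center in the frame of bed between -0.012 and 0.012 m and z of carb_center in the frame of bed between 0.024 and 0.031 m and y of carb_center in the frame of bed between -0.025 and 0.025 m and angle between carb_center's own z axis and vertical below 0.1 rad and angle between the y axis of carb_center and the y axis of bed, either way round below 0.2 rad and angle between the y axis of carb_center and the y axis of bed, either way round below 0.06 rad and contact force between jaw and carb between 8 and 22 N and linear speed of carb below 0.01 m/s and velocity of joint knob below 0.05 rad/s); the robot touches nothing.
It fails at once if the jaw crushes the part: more than 30 N (contact force between jaw and carb above 30 N).
It fails at once if the fingers press on the knob's housing with more than 20 N (contact force between the fingers and block above 20 N).
It fails at once if a bystander is moved by more than 30 mm (distance of any of pump, bearing, driver, spray, jar, spanner, carton from where it was at the start of the episode above 0.03 m).
It also fails if it takes over 70 s, if anything falls off the work surface, if the arm or the gripper's body presses on something with over 40 N, if the wrist force passes 120 N, or if a joint passes its speed limit or range.

## Robot

A 6-joint arm with a two-finger parallel gripper is mounted at the origin on the work surface. World frame = base frame: x ahead of the robot, y to its left, z up, the work surface at z = 0. Lengths are in mm, angles in rad, forces in N, time in s.
With the tool pointing down it reaches from about 350 to 875 mm from the base axis. Payload 4.2 kg.
Tool frame: the origin (TCP) lies at the very end of the fingers, on their centre line; the grasp point (between the pads) lies arm.hold_point_z behind it (arm.hold_point_z is the distance from the TCP to the grasp point, in mm); z points along the fingers, y is the direction in which the jaws open and shut (so a half turn about z gives the same grasp; the last joint's range is limited). The gripper opens to 85 mm and grips with 20 to 120 N. Pads are 22 mm wide; open, the fingers measure 114 mm over their backs; the gripper's body (76 mm by 85 mm) begins 54 mm behind the grasp point. The pads swing forward as they close: fully open they stand 13 mm farther back than shut.
Start: joints at [-0.926, 0.385, 0.008, 0, -1.194, -0.259], TCP at [235.201, -579.033, 231.312] pointing down, gripper open.
Joint ranges: [-3.14, 3.14], [-1.21, 2.06], [-1.07, 1.41], [-3.16, 2.05], [-2.99, -0.16], [-3.1, 3.1]. Speed limits (rad/s): [2.79, 2.79, 3.14, 3.14, 3.14, 3.14].

## Interface

Orientations are given as a unit quaternion [x, y, z, w].
In Python, from bench import arm gives the robot as it stands.
- The arm moves only by the tool step_arm, never from a script. Its argument "series" is a list of rows, each a list of 6 numbers: the shift along the world's x, y, z scaled (see below), then the turn, a rotation vector about the world's x, y, z scaled (see below). A call has 1 to 12 rows; each row is the pose to reach, as a shift and turn from the pose commanded when the call began; what a row does not reach only later rows make up. The controller multiplies each number of a shift by 400 mm and each number of a turn by pi/2 rad. A row lasts 1/12 s, in which the tool goes at most 41.7 mm and 7.16 degrees, less where a joint would pass 70% of its speed; a pose out of reach is approached as far as the arm can. A call with a number of a shift or a turn outside -1 to 1 is refused whole. A call with a gripper value outside its range is refused whole. "jaw" is the opening, from -1 (shut) to 1 (fully open), set as the call begins (left out, the last holds). The fingers move at their own pace and stop on an object; the grip force is fixed at half the most. Time passes only in rows, so rows that repeat a pose let the fingers close. It gives the time, the measured TCP pose, the force and the opening at its end, in the units of the state.
- arm.read_state(): the state, without advancing time (a new reading comes with each control period).
- arm.get_image(name): name is "side" or "top" or "wrist"; returns a dict with "image" (400x640x3 uint8, red, green, blue), "camera_matrix" (3x3 intrinsics, pixels), "world_from_camera" (4x4, takes a point from camera to world coordinates). Camera axes: x right, y up, looking along -z (the intrinsics and any distortion apply to the point x, -y, -z); pixel columns grow to the right and rows downward; lengths in mm; the calibration is good to about 2 mm. A picture is of the moment at which its call begins. There is no depth.
- arm.job_done(): hands the job in, once; it reports no verdict.
The state is a dict: "clock": time; "joints": joint angles; "joint_vel": joint speeds; "joint_efforts": joint torques, N m; "position": TCP position; "ee_rot": TCP orientation; "contact_force": force on the tool from outside, world axes, zero at the start; "wrist_torque": the same for the moment, N m; "gripper_width": finger opening in mm.
Only numpy, scipy, OpenCV 4.12 (cv2) and the standard library are available. Lean on these libraries where they do the work, as an engineer would, in place of code of your own. Each camera call takes 0.05 s, during which the arm holds its last target.

## Working session

There is one attempt and no reset: what is moved stays moved. The work goes in short steps, Python scripts to look and compute and a tool call to move; the robot and the scene stay as the last step left them, time stands still between calls to the robot, and variables do not carry over. Pictures are saved under pics/ and viewed, and the job is handed in when it is done.

Besides the shell and the picture viewer there is one more tool, called after ">>>" as name(argument=value, ...) on one line, values as JSON. step_arm: Moves the arm, as the interface text tells. Shifts and turns lie within -1 to 1; 1 stands for 400 mm of shift or pi/2 rad of turn. Its arguments: {"type":"object","properties":{"series":{"type":"array","items":{"type":"array","items":{"type":"number","minimum":-1,"maximum":1}}},"jaw":{"type":"number"}},"required":["series"]}

```bash
ls; mkdir -p pics; python3 - <<'E'
from bench import arm
import cv2,numpy as np
print(arm.read_state(), arm.hold_point_z)
for n in ["side","top","wrist"]:
    d=arm.get_image(n); cv2.imwrite(f"pics/{n}0.png",d["image"][:,:,::-1]); print(n,d["camera_matrix"],d["world_from_camera"], d.keys())
E
```

```text
pics
{'clock': 0.0, 'joints': array([-9.26415190e-01,  3.85579642e-01,  6.61660484e-03, -5.05258754e-04,
       -1.19397185e+00, -2.58611345e-01]), 'joint_vel': array([ 0.00022927, -0.00033832,  0.00096521, -0.00142015, -0.00029313,
        0.00035917]), 'joint_efforts': array([-9.01140593e-04, -3.92291451e+01,  1.88399041e+01,  4.18629661e+00,
       -4.60869516e-03,  2.26988595e-05]), 'position': array([ 234.97894306, -578.51995024,  230.20309499]), 'ee_rot': array([-1.91599487e-01,  9.81472587e-01,  1.06458199e-03, -2.55264110e-04]), 'contact_force': array([-0.86063335, -0.07581312, -0.08278124]), 'wrist_torque': array([-0.01515337,  0.0011799 ,  0.00803552]), 'gripper_width': 85.66947070735942} 18.700000000000003
side [[479.32960584   0.         314.37398971]
 [  0.         479.32960584 193.90625566]
 [  0.           0.           1.        ]] [[-8.25585504e-01  3.70805047e-01 -4.25337740e-01 -9.96742837e+01]
 [-5.64222953e-01 -5.52903648e-01  6.13147630e-01  7.94486208e+02]
 [-7.81255254e-03  7.46191110e-01  6.65685955e-01  9.50500908e+02]
 [ 0.00000000e+00  0.00000000e+00  0.000
[... 306 characters left out ...]
03245212e-02 -1.17666373e-02 -2.82050552e+01]
 [-1.37189183e-02  9.87539517e-02  9.95017311e-01  1.48394758e+03]
 [ 0.00000000e+00  0.00000000e+00  0.00000000e+00  1.00000000e+00]] dict_keys(['image', 'camera_matrix', 'world_from_camera'])
wrist [[304.55483152   0.         315.33617917]
 [  0.         304.55483152 197.39359398]
 [  0.           0.           1.        ]] [[-3.76552359e-01 -8.92588740e-01 -2.47979158e-01  1.71951106e+02]
 [ 9.26393242e-01 -3.62240874e-01 -1.02845074e-01 -6.05182412e+02]
 [ 1.97016767e-03 -2.68452771e-01  9.63290833e-01  3.72012970e+02]
 [ 0.00000000e+00  0.00000000e+00  0.00000000e+00  1.00000000e+00]] dict_keys(['image', 'camera_matrix', 'world_from_camera'])
```

View pics/side0.png

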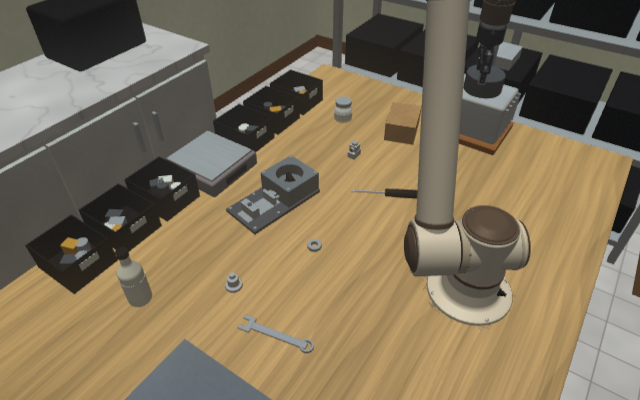

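View pics/top0.png

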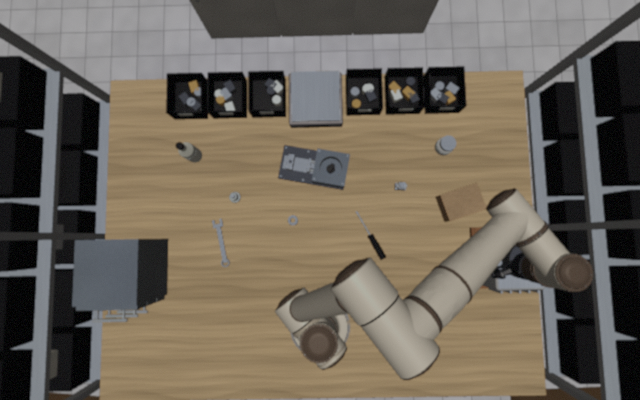

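View pics/wrist0.png

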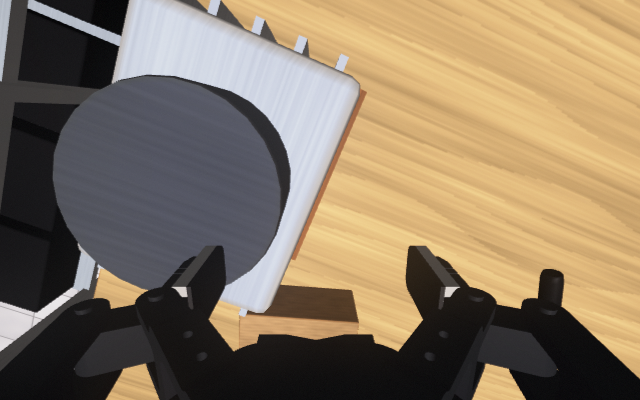

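The top view shows the carburettor near (400,186), the fixture around (315,168) with the well at its right end, and the pump at (235,197). The side view shows the carburettor at (354,150) and the well at (290,175). I'll measure both roughly from the two views.

```bash
cat > h.py <<'E'
import numpy as np,cv2
from bench import arm
def ray(d,u,v):
    K=d["camera_matrix"];T=d["world_from_camera"]
    r=np.linalg.inv(K)@[u,v,1]; r=T[:3,:3]@np.array([r[0],-r[1],-r[2]])
    return T[:3,3],r/np.linalg.norm(r)
def plane(d,u,v,z):
    o,r=ray(d,u,v); return o+r*(z-o[2])/r[2]
def tri(*obs):
    A=np.zeros((3,3));b=np.zeros(3);L=[]
    for d,u,v in obs:
        o,r=ray(d,u,v);P=np.eye(3)-np.outer(r,r);A+=P;b+=P@o;L.append((o,P))
    x=np.linalg.solve(A,b); return x,[float(np.linalg.norm(P@(x-o))) for o,P in L]
def proj(d,p):
    T=d["world_from_camera"];c=T[:3,:3].T@(np.asarray(p,float)-T[:3,3]);q=d["camera_matrix"]@[c[0],-c[1],-c[2]];return q[:2]/q[2]
def save(d,name,box=None,s=1):
    im=d["image"][:,:,::-1]
    if box: x0,y0,x1,y1=box; im=im[y0:y1,x0:x1]
    cv2.imwrite("pics/"+name,cv2.resize(im,None,fx=s,fy=s,interpolation=cv2.INTER_CUBIC))
E
python3 - <<'E'
from h import *
t=arm.get_image("top");s=arm.get_image("side")
print("carb",tri((t,400,186),(s,354,147)), plane(t,400,186,30))
print("knob",tri((t,331,169),(s,290,172)))
save(t,"topz.png",(270,130,420,210),5)
save(s,"sidez.png",(220,135,370,235),5)
E
```

```text
carb (array([ 504.28612774, -304.51119298,   37.66498778]), [1.4112702719667212, 1.4112702719668822]) [ 503.98105733 -306.63848719   30.        ]
knob (array([567.90300043, -51.69835726,  76.00896701]), [3.570587783206748, 3.5705877832066704])
```

View pics/topz.png

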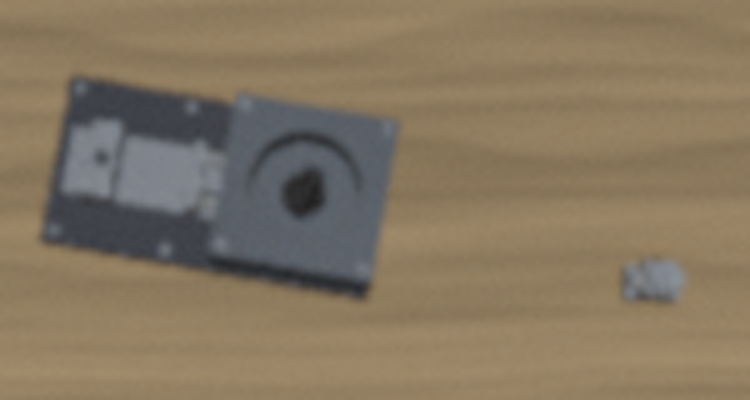

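View pics/sidez.png

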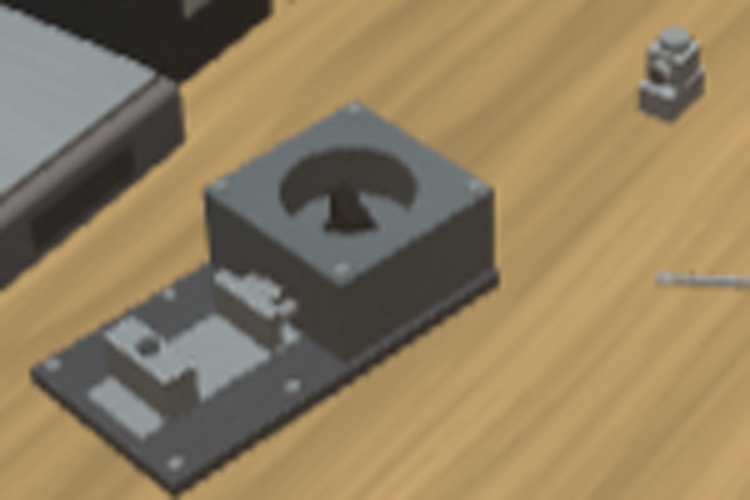

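>>> step_arm(series=[[0.07, 0.07, 0.05, 0, 0, 0.07], [0.14, 0.14, 0.05, 0, 0, 0.14], [0.21, 0.21, 0.05, 0, 0, 0.21], [0.28, 0.28, 0.05, 0, 0, 0.29], [0.35, 0.35, 0.05, 0, 0, 0.36], [0.42, 0.42, 0.05, 0, 0, 0.44], [0.49, 0.49, 0.04, 0, 0, 0.52], [0.56, 0.56, 0.02, 0, 0, 0.6], [0.63, 0.63, 0.0, 0, 0, 0.68], [0.67, 0.66, 0, 0, 0, 0.755], [0.67, 0.66, 0, 0, 0, 0.755], [0.67, 0.66, 0, 0, 0, 0.755]])

```text
clock: 1.25
position: [503.9, -314.1, 230.9]
ee_rot: [0.708, -0.706, -0.0, 0.0]
contact_force: [-0.9, -0.6, 0.7]
gripper_width: 84.9
```

```bash
python3 - <<'E'
from h import *
w=arm.get_image("wrist");save(w,"w1.png");np.save("w1.npy",w,allow_pickle=True)
print(arm.read_state()["joints"])
E
```

```text
[-2.86495687e-01  3.31728664e-01 -7.23903802e-02  9.54657739e-05
 -1.16723602e+00  2.86805814e-01]
```

View pics/w1.png

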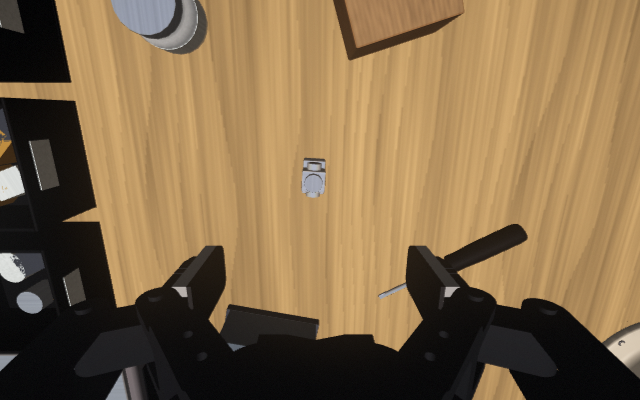

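The wrist view shows the carburettor at (313,178), nearly square to the image, with the screwdriver to its right and the carton above.

```bash
python3 - <<'E'
from h import *
w=np.load("w1.npy",allow_pickle=True).item()
print(plane(w,313,184,54),plane(w,313,178,27),w["world_from_camera"].round(3))
save(w,"w1z.png",(270,130,360,220),6)
E
```

```text
[ 505.95959833 -308.87379136   54.        ] [ 506.10806549 -309.7077837    27.        ] [[-1.00000e+00  2.00000e-03  2.00000e-03  5.04241e+02]
 [-2.00000e-03 -9.63000e-01 -2.69000e-01 -3.83086e+02]
 [ 2.00000e-03 -2.69000e-01  9.63000e-01  3.72544e+02]
 [ 0.00000e+00  0.00000e+00  0.00000e+00  1.00000e+00]]
```

View pics/w1z.png

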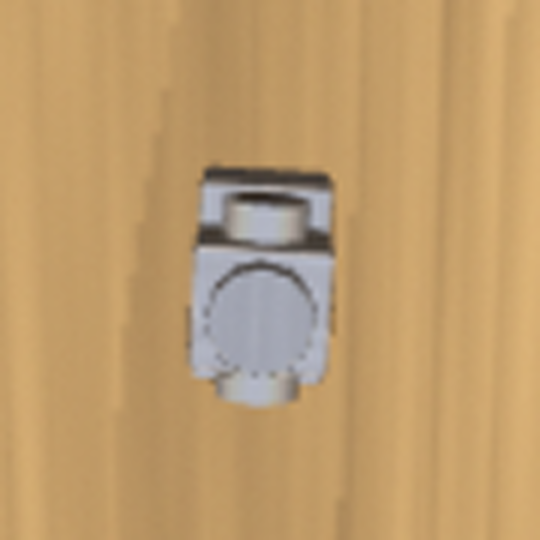

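>>> step_arm(series=[[0.005, 0.005, -0.09, 0, 0, -0.02], [0.005, 0.01, -0.18, 0, 0, -0.05], [0.005, 0.01, -0.22, 0, 0, -0.05], [0.005, 0.01, -0.22, 0, 0, -0.05], [0.005, 0.01, -0.22, 0, 0, -0.05]])

```text
clock: 1.72
position: [504.3, -312.2, 143.3]
ee_rot: [-0.678, 0.735, 0.0, -0.001]
contact_force: [-0.0, -0.3, 1.1]
gripper_width: 85.3
```

```bash
python3 - <<'E'
from h import *
w=arm.get_image("wrist");save(w,"w2.png");save(w,"w2z.png",(250,120,390,260),5);np.save("w2.npy",w,allow_pickle=True)
E
```

```text
(no output)
```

View pics/w2z.png

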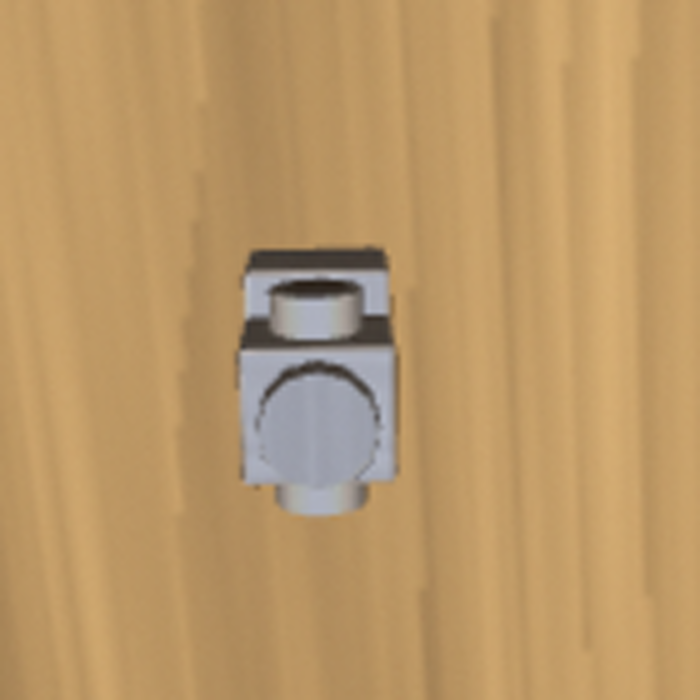

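```bash
python3 - <<'E'
from h import *
a=np.load("w1.npy",allow_pickle=True).item();b=np.load("w2.npy",allow_pickle=True).item()
print(tri((a,313.3,183.3),(b,313.8,206)),plane(b,313.8,206,54))
print(tri((a,314.2,170.5),(b,313.7,189.6)))
for p in [(241,348),(396,348),(396,483),(241,483)]: print(plane(b,250+p[0]/5,120+p[1]/5,46))
print(plane(b,250+319/5,120+260/5,0),arm.read_state()["position"],arm.read_state()["ee_rot"],b["world_from_camera"].round(3))
E
```

```text
(array([ 505.59080592, -309.71381296,   54.36307191]), [0.047906536716550895, 0.04790653671672846]) [ 505.55499575 -309.58733691   54.        ]
(array([ 504.53258193, -324.90274491,   61.49933938]), [0.15896392652936658, 0.15896392652938215])
[ 517.23963988 -321.96171481   46.        ]
[ 492.23919435 -319.96860838   46.        ]
[ 493.7792525 -296.9308875   46.       ]
[ 519.4087338  -298.97978187   46.        ]
[ 504.32563785 -326.60198669    0.        ] [ 505.43908793 -312.37458969  144.76238336] [-6.78672070e-01  7.34440552e-01 -1.12886573e-03  1.46590619e-04] [[-9.97000e-01 -7.70000e-02 -1.90000e-02  4.99215e+02]
 [ 7.90000e-02 -9.60000e-01 -2.68000e-01 -3.80863e+02]
 [ 2.00000e-03 -2.69000e-01  9.63000e-01  2.85027e+02]
 [ 0.00000e+00  0.00000e+00  0.00000e+00  1.00000e+00]]
```

>>> step_arm(series=[[0.002, 0.0035, -0.08, 0, 0, 0], [0.002, 0.0035, -0.16, 0, 0, 0], [0.002, 0.0035, -0.24, 0, 0, 0], [0.002, 0.0035, -0.3, 0, 0, 0], [0.002, 0.0035, -0.333, 0, 0, 0], [0.002, 0.0035, -0.333, 0, 0, 0], [0.002, 0.0035, -0.333, 0, 0, 0]])

```text
clock: 2.35
position: [507.2, -310.5, 11.6]
ee_rot: [-0.679, 0.734, -0.001, 0.0]
contact_force: [0.3, -1.0, 0.7]
gripper_width: 85.7
```

>>> step_arm(series=[[0, 0, 0, 0, 0, 0], [0, 0, 0, 0, 0, 0], [0, 0, 0, 0, 0, 0], [0, 0, 0, 0, 0, 0], [0, 0, 0, 0, 0, 0], [0, 0, 0, 0, 0, 0], [0, 0, 0, 0, 0, 0], [0, 0, 0, 0, 0, 0], [0, 0, 0, 0, 0, 0]], jaw=-1)

```text
clock: 3.1
position: [506.6, -309.8, 11.1]
ee_rot: [-0.679, 0.734, -0.001, 0.0]
contact_force: [-0.7, 0.6, 5.7]
gripper_width: 25.5
```

>>> step_arm(series=[[0, 0, 0.08, 0, 0, 0], [0, 0, 0.16, 0, 0, 0], [0, 0.02, 0.25, 0, 0, 0], [0.02, 0.08, 0.33, 0, 0, 0], [0.05, 0.16, 0.4, 0, 0, 0], [0.08, 0.25, 0.46, 0, 0, 0], [0.11, 0.34, 0.5, 0, 0, 0], [0.14, 0.44, 0.54, 0, 0, 0], [0.16, 0.54, 0.55, 0, 0, 0], [0.17, 0.64, 0.55, 0, 0, 0], [0.17, 0.74, 0.55, 0, 0, 0], [0.17, 0.84, 0.55, 0, 0, 0]])

```text
clock: 4.1
position: [573.3, 26.2, 229.3]
ee_rot: [-0.679, 0.734, 0.001, -0.0]
contact_force: [0.2, -0.3, -2.1]
gripper_width: 25.4
```

>>> step_arm(series=[[0, 0.09, 0, 0, 0, 0], [0, 0.17, 0, 0, 0, 0], [0, 0.21, 0, 0, 0, 0], [0, 0.21, 0, 0, 0, 0], [0, 0.21, 0, 0, 0, 0]])

```text
clock: 4.52
position: [573.3, 108.9, 229.0]
ee_rot: [-0.68, 0.733, 0.001, -0.001]
contact_force: [0.1, 0.2, -1.0]
gripper_width: 25.4
```

```bash
python3 - <<'E'
from h import *
w=arm.get_image("wrist");save(w,"w3.png");np.save("w3.npy",w,allow_pickle=True)
print(arm.read_state()["joints"])
E
```

```text
[ 4.63355372e-01  3.16781791e-01 -9.91840482e-02 -3.61996352e-04
 -1.15685500e+00 -5.40431810e-01]
```

View pics/w3.png

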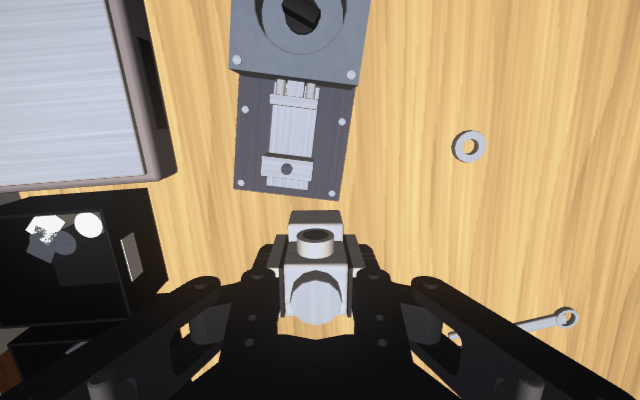

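The wrist view shows the fixture plate corners at about (235,188) and (340,200), the stop at (287,168), the jaw at (294,100), and the knob in the well at (300,15). I'll take a second view from 45 mm back along -y.

>>> step_arm(series=[[0, -0.08, 0, 0, 0, 0], [0, -0.125, 0.0, 0, 0, 0], [0, -0.125, 0, 0, 0, 0], [0, -0.125, 0, 0, 0, 0]])

```text
clock: 4.9
position: [573.7, 56.0, 229.9]
ee_rot: [-0.678, 0.735, 0.0, -0.0]
contact_force: [1.4, -0.7, -1.5]
gripper_width: 25.1
```

```bash
python3 - <<'E'
from h import *
w=arm.get_image("wrist");save(w,"w4z.png",(200,0,400,250),3 if 0 else 2.4);np.save("w4.npy",w,allow_pickle=True)
w=np.load("w3.npy",allow_pickle=True).item();save(w,"w3z.png",(200,0,400,250),2.4)
save(w,"w3b.png",(220,60,370,210),4);save(np.load("w4.npy",allow_pickle=True).item(),"w4b.png",(220,20,370,120),5)
E
```

```text
(no output)
```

View pics/w4z.png

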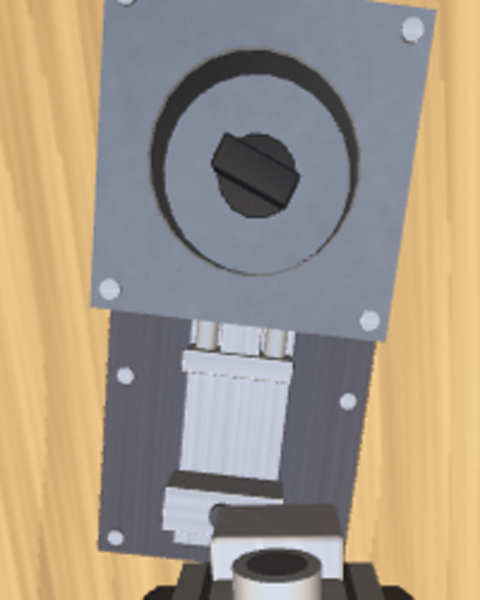

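View pics/w3b.png

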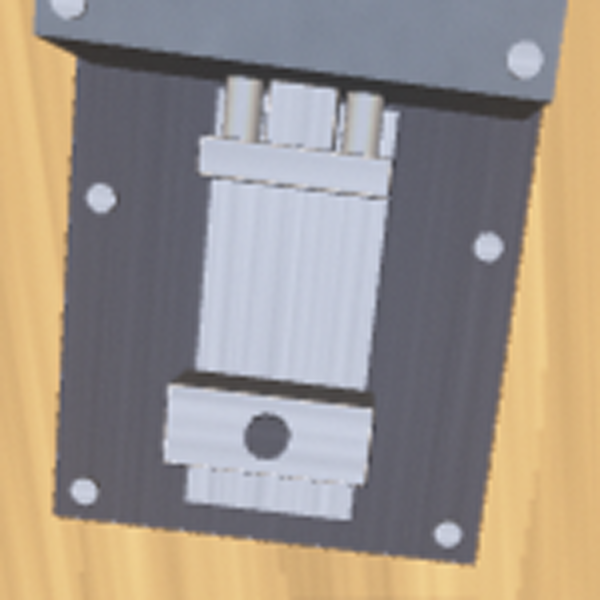

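```bash
cat > fit.py <<'E'
from h import *
a=np.load("w3.npy",allow_pickle=True).item();b=np.load("w4.npy",allow_pickle=True).item()
A=lambda x,y:(220+x/4,60+y/4); B=lambda x,y:(200+x/2.4,y/2.4)
E
python3 - <<'E'
from fit import *
for n,p,q in [("s1",(84,491),(115,538)),("s2",(100,198),(125,376)),("s3",(488,247),(348,401)),("hs1",(66,5),(109,289)),("hs2",(525,60),(370,321)),("hcL",(37,37),(92,306)),("hcR",(553,102),(384,341)),("stopL",(168,382),(167,488)),("jawL",(199,173),(184,371)),("jawR",(388,198),(290,383))]:
    x,e=tri((a,*A(*p)),(b,*B(*q))); print(n,x.round(1),round(e[0],2))
P=lambda d,uv,z: plane(d,*uv,z).round(1)
print("plate corners",P(a,A(52,515),12),P(a,A(475,563),12))
print("screws z12",[P(a,A(*p),12) for p in [(84,491),(447,534),(100,198),(488,247)]])
print("hs z72",[P(b,B(*p),72) for p in [(109,289),(370,321),(412,29)]], "hc",[P(b,B(*p),72) for p in [(92,306),(384,341),(435,11)]])
print("stop44",[P(a,A(*p),44) for p in [(168,382),(372,408)]],"jaw42",[P(a,A(*p),42) for p in [(199,173),(388,198)]])
print("bar top",[P(b,B(*p),62) for p in [(225,133),(300,177),(285,208),(212,163)]])
K=b["world_from_camera"];print(K[:3,3])
E
```

```text
s1 [662.1 114.2  15.4] 0.11
s2 [645.5  31.1  15.9] 0.06
s3 [537.7  52.7  13.1] 0.08
hs1 [636.4 -10.6  66.3] 0.2
hs2 [532.5  10.   74.5] 0.07
hcL [644.4  -4.5  65.2] 0.12
hcR [526.   19.   68.2] 0.31
stopL [626.2  79.4  50.6] 0.42
jawL [613.1  27.6  43.6] 0.3
jawR [565.7  37.4  40. ] 0.17
plate corners [673.6 121.5  12. ] [546.6 146.4  12. ]
screws z12 [array([662.9, 114.9,  12. ]), array([554.6, 136.6,  12. ]), array([646.4,  31. ,  12. ]), array([537.7,  52.7,  12. ])]
hs z72 [array([634.9, -10.7,  72. ]), array([532.1,  10.2,  72. ]), array([512. , -92.7,  72. ])] hc [array([642.6,  -4.7,  72. ]), array([526.8,  18.6,  72. ]), array([503.6, -97.9,  72. ])]
stop44 [array([627.8,  80.2,  44. ]), array([573.9,  91.4,  44. ])] jaw42 [array([613.6,  27.6,  42. ]), array([565.5,  37.4,  42. ])]
bar top [array([583.8, -65.3,  62. ]), array([555.9, -47. ,  62. ]), array([562.7, -36. ,  62. ]), array([590., -55.,  62.])]
[568.35097096 -12.75124789 371.56915107]
```

```bash
python3 - <<'E'
from h import *
for i in range(5): arm.get_image("wrist"); print(arm.read_state()["position"].round(1))
w=arm.get_image("wrist");print(w["world_from_camera"][:3,3])
E
```

```text
[573.9  57.4 230. ]
[574.   57.8 230. ]
[574.   58.1 230. ]
[574.   58.3 230. ]
[574.   58.4 230. ]
[568.85937289 -10.34545865 371.71736523]
```

>>> step_arm(series=[[0.02, -0.0035, -0.08, 0, 0, -0.03], [0.05, -0.0035, -0.16, 0, 0, -0.075], [0.053, -0.0035, -0.24, 0, 0, -0.075], [0.053, -0.0035, -0.3, 0, 0, -0.075], [0.053, -0.0035, -0.325, 0, 0, -0.075], [0.053, -0.0035, -0.325, 0, 0, -0.075], [0.053, -0.0035, -0.325, 0, 0, -0.075], [0.053, -0.0035, -0.325, 0, 0, -0.075], [0.053, -0.0035, -0.325, 0, 0, -0.075], [0.053, -0.0035, -0.325, 0, 0, -0.075], [0.053, -0.0035, -0.325, 0, 0, -0.075], [0.053, -0.0035, -0.325, 0, 0, -0.075]])

```text
clock: 6.25
position: [595.5, 56.7, 101.0]
ee_rot: [-0.635, 0.773, -0.0, 0.001]
contact_force: [-0.3, 0.7, -2.0]
gripper_width: 25.9
```

```bash
python3 - <<'E'
from h import *
w=arm.get_image("wrist");save(w,"w5.png");np.save("w5.npy",w,allow_pickle=True)
s=arm.get_image("side");save(s,"s5.png",(210,120,370,240),5)
st=arm.read_state();print(st["position"],st["ee_rot"],st["contact_force"])
E
```

```text
[595.26896861  56.67152841 100.48982026] [-6.34750693e-01  7.72716942e-01 -9.68562935e-05  2.75231898e-04] [-0.69897106 -0.5211048  -1.9551712 ]
```

View pics/w5.png

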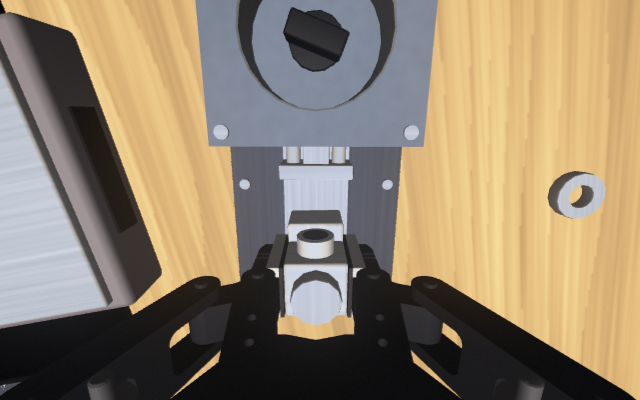

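View pics/s5.png

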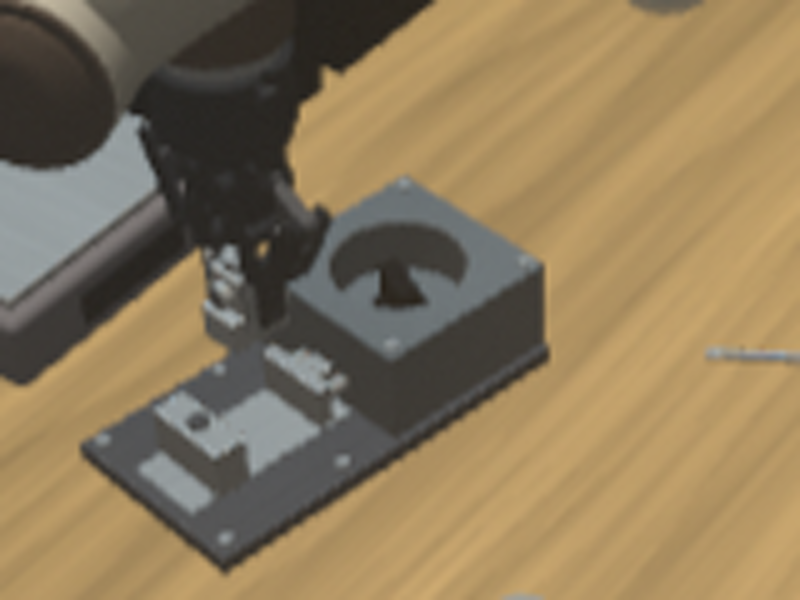

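The wrist view shows the part at (316,211–300), in line with the jaw at (316,172) and square to the housing. The side view shows it held clear above the bed. I'll lower it.

>>> step_arm(series=[[0, 0.005, -0.05, 0, 0, 0], [0, 0.005, -0.1, 0, 0, 0], [0, 0.005, -0.15, 0, 0, 0], [0, 0.005, -0.175, 0, 0, 0], [0, 0.005, -0.185, 0, 0, 0], [0, 0.005, -0.185, 0, 0, 0], [0, 0.005, -0.185, 0, 0, 0], [0, 0.005, -0.185, 0, 0, 0], [0, 0.005, -0.185, 0, 0, 0]])

```text
clock: 7.1
position: [596.0, 58.9, 27.4]
ee_rot: [-0.635, 0.773, -0.0, 0.001]
contact_force: [0.6, 0.9, -1.8]
gripper_width: 25.3
```

```bash
python3 - <<'E'
from h import *
w=arm.get_image("wrist");save(w,"w6.png",(200,100,430,330),2.6);np.save("w6.npy",w,allow_pickle=True)
st=arm.read_state();print(st["position"],st["ee_rot"],st["contact_force"])
E
```

```text
[595.86079527  58.85388221  27.23291954] [-6.34795108e-01  7.72679779e-01 -3.81500182e-04  9.91680086e-04] [ 0.4263732  -0.48002898 -1.25595543]
```

View pics/w6.png

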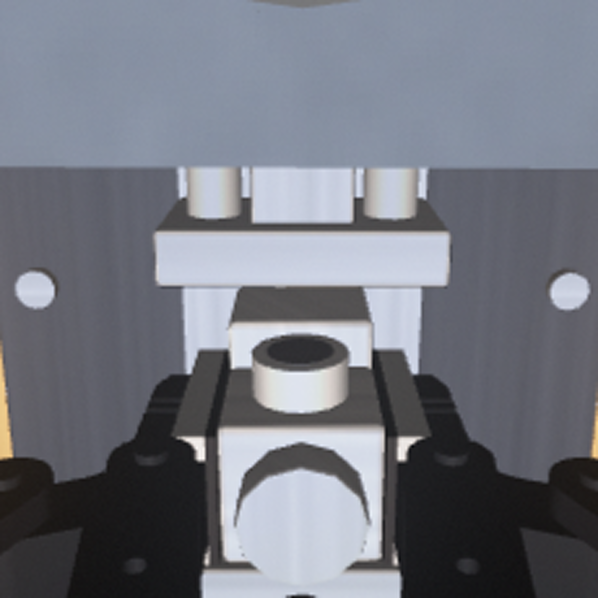

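The part is between jaw and stop with clear gaps, centred on the jaw.

>>> step_arm(series=[[0, 0, -0.005, 0, 0, 0], [0, 0, -0.009, 0, 0, 0], [0, 0, -0.009, 0, 0, 0], [0, 0, -0.009, 0, 0, 0], [0, 0, -0.009, 0, 0, 0]])

```text
clock: 7.57
position: [595.5, 58.8, 23.1]
ee_rot: [-0.635, 0.773, -0.0, 0.0]
contact_force: [-1.0, 0.2, 3.6]
gripper_width: 25.3
```

>>> step_arm(series=[[0, 0, -0.002, 0, 0, 0], [0, 0, -0.002, 0, 0, 0], [0, 0, -0.002, 0, 0, 0], [0, 0, -0.002, 0, 0, 0]])

```text
clock: 7.9
position: [595.5, 58.8, 23.1]
ee_rot: [-0.635, 0.773, -0.0, 0.0]
contact_force: [-3.0, 0.3, 8.2]
gripper_width: 25.4
```

>>> step_arm(series=[[0, 0, 0, 0, 0, 0], [0, 0, 0, 0, 0, 0], [0, 0, 0, 0, 0, 0], [0, 0, 0, 0, 0, 0], [0, 0, 0, 0, 0, 0], [0, 0, 0, 0, 0, 0]], jaw=0.06)

```text
clock: 8.4
position: [595.1, 58.6, 21.5]
ee_rot: [-0.635, 0.773, 0.0, -0.0]
contact_force: [0.3, 0.3, -0.4]
gripper_width: 45.3
```

>>> step_arm(series=[[0, 0, 0.04, 0, 0, 0], [0, 0, 0.1, 0, 0, 0], [0, 0, 0.18, 0, 0, 0], [0, 0.0, 0.26, 0, 0, 0], [0, 0.0, 0.34, 0, 0, 0], [0, 0, 0.4, 0, 0, 0], [0, 0, 0.4, 0, 0, 0], [0, 0, 0.4, 0, 0, 0]])

```text
clock: 9.07
position: [595.9, 58.9, 183.5]
ee_rot: [-0.635, 0.773, -0.001, 0.002]
contact_force: [-0.2, -0.2, -1.8]
gripper_width: 45.2
```

```bash
python3 - <<'E'
from h import *
w=arm.get_image("wrist");save(w,"w7.png");np.save("w7.npy",w,allow_pickle=True)
st=arm.read_state();print(st["position"],st["ee_rot"],st["contact_force"],st["joints"],st["wrist_torque"])
E
```

```text
[594.82875101  58.70524923 181.63334622] [-6.34615292e-01  7.72828133e-01  2.71425783e-04  1.83876706e-04] [-0.15290623  0.15370304 -0.67328272] [ 3.68689779e-01  3.77318819e-01 -1.33809721e-01 -7.23268229e-04
 -1.05948883e+00 -5.64110913e-01] [-0.00229993  0.04327581  0.04730908]
```

View pics/w7.png

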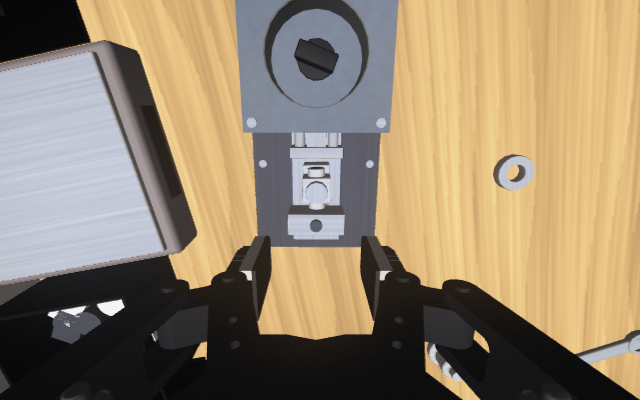

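The part stands square in the bed at (317,185), with gaps to the jaw (316,153) and the stop (316,210). The bar knob is at (316,56). I'll triangulate the knob.

```bash
python3 - <<'E'
from h import *
w=np.load("w7.npy",allow_pickle=True).item()
save(w,"w7k.png",(270,10,370,110),6); save(np.load("w4.npy",allow_pickle=True).item(),"w4k.png",(255,20,355,120),6)
E
```

```text
(no output)
```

View pics/w7k.png

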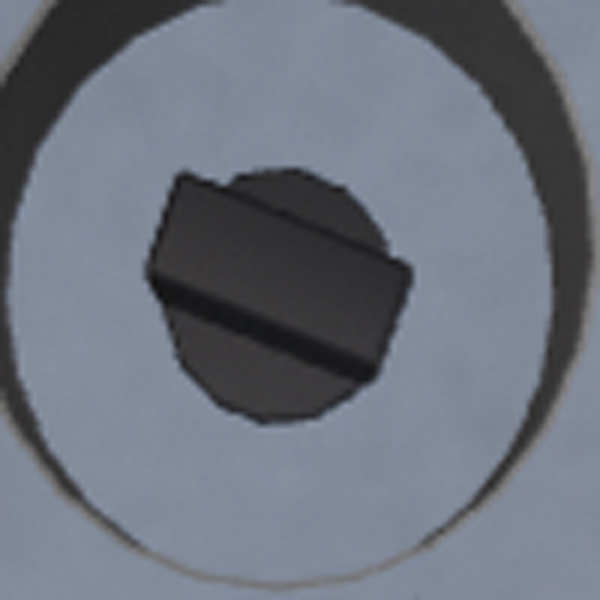

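View pics/w4k.png

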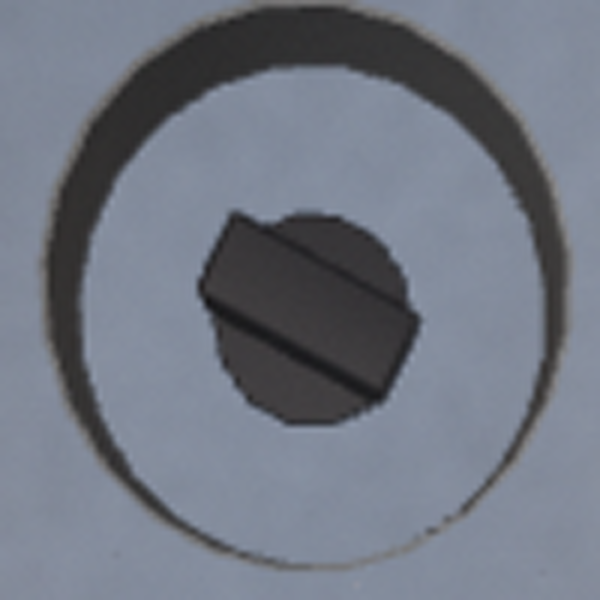

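```bash
python3 - <<'E'
from h import *
w=np.load("w7.npy",allow_pickle=True).item();b=np.load("w4.npy",allow_pickle=True).item()
P7=[(270+x/6,10+y/6) for x,y in [(181,174),(411,269),(377,364),(150,270)]]
P4=[(255+x/6,20+y/6) for x,y in [(235,212),(419,319),(385,393),(200,288)]]
X=[]
for p,q in zip(P7,P4):
    x,e=tri((w,*p),(b,*q));X.append(x);print(x.round(1),round(e[0],2))
print("mean",np.mean(X,0))
for d,P in((w,P7),(b,P4)):
    Q=np.array([plane(d,*p,62) for p in P]);v=Q[1]-Q[0]+Q[2]-Q[3];print(Q.mean(0),np.degrees(np.arctan2(-v[1],-v[0])),np.linalg.norm(v)/2)
# skirt circle / well rim
def fit(d,uv,z):
    Q=np.array([plane(d,*p,z)[:2] for p in uv]);A=np.c_[2*Q,np.ones(len(Q))];s=np.linalg.lstsq(A,(Q**2).sum(1),rcond=None)[0];print(s[:2],np.sqrt(s[2]+s[:2]@s[:2]))
fit(b,[(255+x/6,20+y/6) for x,y in [(50,290),(95,150),(200,40),(310,5),(430,45),(530,160),(565,290),(530,420),(310,568),(200,540),(100,440)]],72)
fit(b,[(255+x/6,20+y/6) for x,y in [(217,320),(225,355),(250,400),(310,425),(360,413),(408,290),(380,240),(310,212),(280,218)]],41)
E
```

```text
[583.9 -66.9  52.8] 0.01
[556.1 -48.   60.1] 0.26
[562.2 -37.9  54.9] 0.29
[590.5 -55.9  54.5] 0.05
mean [573.14886469 -52.16020793  55.59196982]
[573.31440281 -51.19727913  62.        ] -31.976640403439195 32.30380841425143
[572.89911303 -51.21286766  62.        ] -32.831491880385045 32.850805578711494
[572.93312989 -50.62670147] 38.95511491288272
[572.68900168 -51.1822566 ] 16.616911103481396
```

>>> step_arm(series=[[-0.01, -0.06, 0, 0, 0, 0.07], [-0.02, -0.12, 0, 0, 0, 0.14], [-0.03, -0.18, 0, 0, 0, 0.21], [-0.045, -0.24, -0.02, 0, 0, 0.29], [-0.055, -0.2745, -0.05, 0, 0, 0.36], [-0.055, -0.2745, -0.08, 0, 0, 0.44], [-0.055, -0.2745, -0.12, 0, 0, 0.52], [-0.055, -0.2745, -0.15, 0, 0, 0.6], [-0.055, -0.2745, -0.15, 0, 0, 0.68], [-0.055, -0.2745, -0.15, 0, 0, 0.766], [-0.055, -0.2745, -0.15, 0, 0, 0.766], [-0.055, -0.2745, -0.15, 0, 0, 0.766]], jaw=-0.29)

```text
clock: 10.12
position: [572.4, -51.2, 120.2]
ee_rot: [0.96, -0.279, -0.001, 0.001]
contact_force: [0.2, 0.4, -0.4]
gripper_width: 30.1
```

>>> step_arm(series=[[0, 0, 0, 0, 0, 0], [0, 0, 0, 0, 0, 0], [0, 0, 0, 0, 0, 0], [0, 0, 0, 0, 0, 0]])

```text
clock: 10.45
position: [573.2, -51.1, 121.8]
ee_rot: [0.961, -0.278, 0.0, -0.0]
contact_force: [0.2, -1.5, -0.8]
gripper_width: 30.2
```

```bash
python3 - <<'E'
from h import *
w=arm.get_image("wrist");save(w,"w8.png");np.save("w8.npy",w,allow_pickle=True)
st=arm.read_state();print(st["position"],st["ee_rot"],st["contact_force"],st["joints"],st["wrist_torque"])
q=st["ee_rot"];print(np.degrees(np.arctan2(q[1]**2-q[0]**2,2*q[0]*q[1])), proj(w,st["position"]),proj(w,[572.9,-51.1,62]))
E
```

```text
[573.19257276 -51.11373073 121.79075075] [ 9.60567641e-01 -2.78046400e-01  6.94111508e-05 -4.48270130e-05] [-0.4015429  -0.2938936  -0.15326338] [ 1.92438763e-01  4.02566763e-01 -2.64157986e-01 -2.08357808e-05
 -9.03907135e-01  8.14851027e-01] [0.03245195 0.00397297 0.01035687]
-122.2872846709758 [314.01369158 252.22026438] [314.50975138 214.55960401]
```

View pics/w8.png

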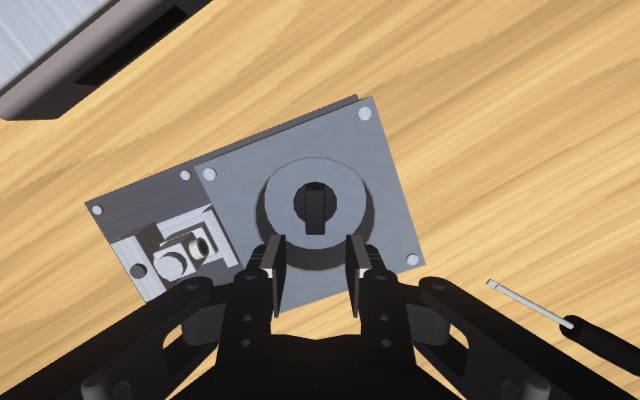

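The bar shows upright at (315,212), midway between the fingers and parallel to the pads. I'll go down into the well.

>>> step_arm(series=[[0, 0, -0.04, 0, 0, 0], [0, 0, -0.08, 0, 0, 0], [0, 0, -0.12, 0, 0, 0], [0, 0, -0.15, 0, 0, 0], [0, 0, -0.17, 0, 0, 0], [0, 0, -0.18, 0, 0, 0], [0, 0, -0.186, 0, 0, 0], [0, 0, -0.186, 0, 0, 0], [0, 0, -0.186, 0, 0, 0], [0, 0, -0.186, 0, 0, 0]])

```text
clock: 11.33
position: [573.8, -51.1, 48.1]
ee_rot: [0.961, -0.278, 0.001, -0.0]
contact_force: [-0.2, -0.2, 0.5]
gripper_width: 30.2
```

```bash
python3 - <<'E'
from h import *
w=arm.get_image("wrist");save(w,"w9.png",(200,100,430,330),2.6)
st=arm.read_state();print(st["position"],st["contact_force"],st["wrist_torque"],st["gripper_width"])
E
```

```text
[573.70500998 -51.06114974  48.08174289] [ 0.31744919 -0.06593694 -0.07470687] [-0.03185022 -0.03635987  0.02689443] 30.714778872002004
```

View pics/w9.png

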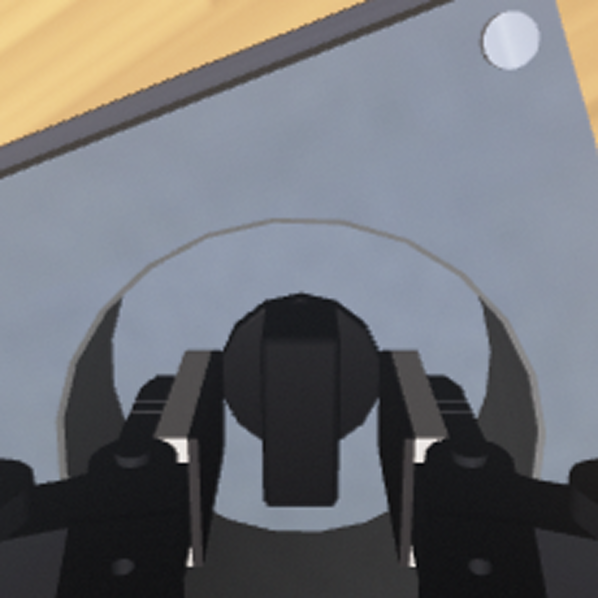

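The fingers stand inside the well on either side of the bar, clear of the rim. Now I'll close on it.

>>> step_arm(series=[[0, 0, 0, 0, 0, 0], [0, 0, 0, 0, 0, 0], [0, 0, 0, 0, 0, 0], [0, 0, 0, 0, 0, 0], [0, 0, 0, 0, 0, 0], [0, 0, 0, 0, 0, 0], [0, 0, 0, 0, 0, 0], [0, 0, 0, 0, 0, 0]], jaw=-1)

```text
clock: 12.05
position: [573.6, -50.9, 48.1]
ee_rot: [0.961, -0.278, 0.001, -0.0]
contact_force: [-1.2, 2.6, 6.3]
gripper_width: 12.3
```

```bash
cat > st.py <<'E'
from h import *
F=[];T=[]
st=arm.read_state()
q=st["ee_rot"];print(st["clock"],st["position"].round(1),"yaw",np.degrees(np.arctan2(q[1]**2-q[0]**2,2*q[0]*q[1])).round(2),"F",st["contact_force"].round(1),"T",st["wrist_torque"].round(3),"w",round(st["gripper_width"],1),"j6",st["joints"][5].round(3))
E
python3 st.py
```

```text
12.05 [573.6 -50.9  48.1] yaw -122.23 F [-1.2  2.6  6.3] T [0.582 0.364 0.056] w 12.3 j6 0.815
```

>>> step_arm(series=[[0, 0, 0, 0, 0, -0.04], [0, 0, 0, 0, 0, -0.08], [0, 0, 0, 0, 0, -0.12], [0, 0, 0, 0, 0, -0.16], [0, 0, 0, 0, 0, -0.2], [0, 0, 0, 0, 0, -0.2], [0, 0, 0, 0, 0, -0.2]])

```text
clock: 12.63
position: [573.7, -50.8, 48.0]
ee_rot: [0.905, -0.425, 0.001, -0.0]
contact_force: [-0.9, 2.1, 5.7]
gripper_width: 12.1
```

```bash
python3 st.py
```

```text
12.6333 [573.7 -50.8  48. ] yaw -140.27 F [-0.9  2.1  5.7] T [ 0.65   0.358 -0.11 ] w 12.1 j6 0.501
```

>>> step_arm(series=[[0, 0, 0, 0, 0, -0.02], [0, 0, 0, 0, 0, -0.04], [0, 0, 0, 0, 0, -0.06], [0, 0, 0, 0, 0, -0.08], [0, 0, 0, 0, 0, -0.1], [0, 0, 0, 0, 0, -0.12]])

```text
clock: 13.13
position: [573.8, -50.8, 48.1]
ee_rot: [0.861, -0.508, 0.001, -0.0]
contact_force: [-1.0, 2.7, 4.8]
gripper_width: 12.4
```

```bash
python3 st.py
```

```text
13.1333 [573.8 -50.8  48.1] yaw -151.05 F [-1.   2.7  4.8] T [0.703 0.368 0.25 ] w 12.4 j6 0.312
```

>>> step_arm(series=[[0, 0, 0, 0, 0, -0.02], [0, 0, 0, 0, 0, -0.04], [0, 0, 0, 0, 0, -0.06], [0, 0, 0, 0, 0, -0.08], [0, 0, 0, 0, 0, -0.1], [0, 0, 0, 0, 0, -0.12]])

```text
clock: 13.63
position: [573.8, -50.8, 48.1]
ee_rot: [0.81, -0.587, 0.001, -0.0]
contact_force: [-0.9, 4.0, 5.1]
gripper_width: 12.1
```

```bash
python3 st.py
```

```text
13.6333 [573.8 -50.8  48.1] yaw -161.86 F [-0.9  4.   5.1] T [0.753 0.325 0.241] w 12.1 j6 0.123
```

>>> step_arm(series=[[0, 0, 0, 0, 0, -0.02], [0, 0, 0, 0, 0, -0.04], [0, 0, 0, 0, 0, -0.06], [0, 0, 0, 0, 0, -0.08], [0, 0, 0, 0, 0, -0.1], [0, 0, 0, 0, 0, -0.12]])

```text
clock: 14.13
position: [573.9, -50.7, 48.1]
ee_rot: [0.751, -0.66, 0.001, -0.001]
contact_force: [-1.4, 3.0, 5.9]
gripper_width: 12.5
```

```bash
python3 st.py;  python3 - <<'E'
from h import *
s=arm.get_image("side");save(s,"s10.png",(210,120,370,240),5)
w=arm.get_image("wrist");save(w,"w10.png")
E
python3 st.py
```

```text
14.1333 [573.9 -50.7  48.1] yaw -172.65 F [-1.4  3.   5.9] T [0.758 0.321 0.267] w 12.5 j6 -0.065
14.2333 [573.9 -50.8  48.1] yaw -172.63 F [-1.5  2.5  4.6] T [0.709 0.266 0.058] w 12.2 j6 -0.064
```

View pics/s10.png

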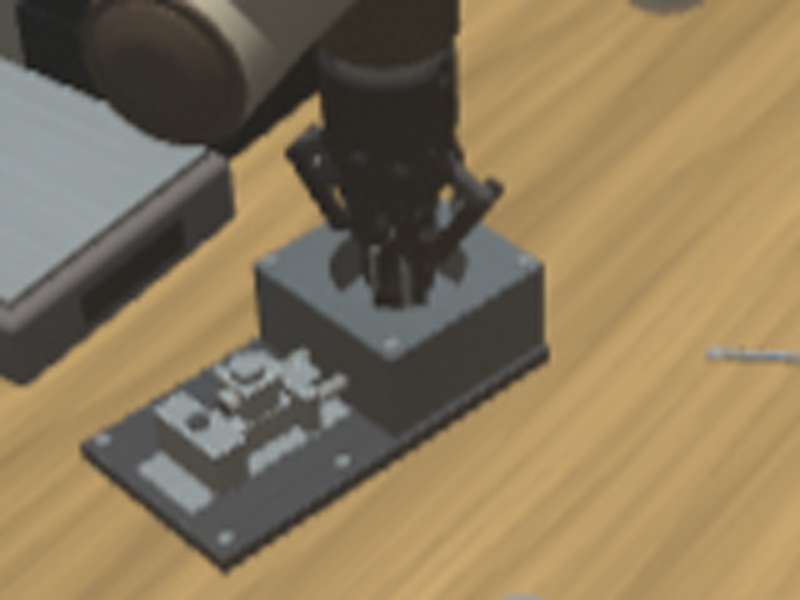

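View pics/w10.png

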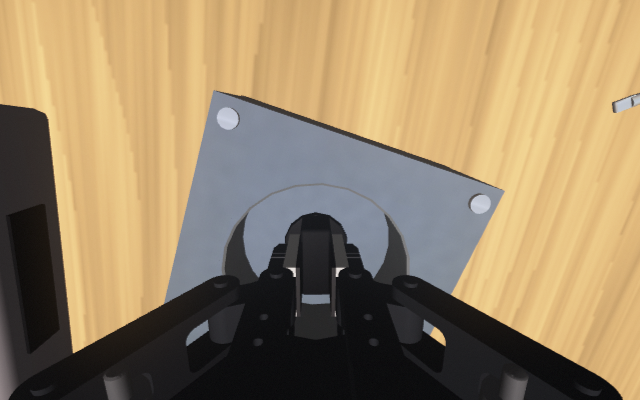

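Moving torque is steady at about 0.25 N m, so there's no grip yet. I'll carry on in smaller steps, reading each one in motion.

>>> step_arm(series=[[0, 0, 0, 0, 0, -0.02], [0, 0, 0, 0, 0, -0.04], [0, 0, 0, 0, 0, -0.06], [0, 0, 0, 0, 0, -0.08], [0, 0, 0, 0, 0, -0.1], [0, 0, 0, 0, 0, -0.12]])

```text
clock: 14.73
position: [574.0, -50.7, 48.0]
ee_rot: [-0.686, 0.728, -0.001, 0.001]
contact_force: [-0.7, 3.3, 5.6]
gripper_width: 12.4
```

```bash
python3 st.py
```

```text
14.7333 [574.  -50.7  48. ] yaw 176.55 F [-0.7  3.3  5.6] T [0.701 0.266 0.255] w 12.4 j6 -0.253
```

>>> step_arm(series=[[0, 0, 0, 0, 0, -0.02], [0, 0, 0, 0, 0, -0.04], [0, 0, 0, 0, 0, -0.06]])

```text
clock: 14.98
position: [574.0, -50.8, 48.1]
ee_rot: [-0.65, 0.76, -0.001, 0.001]
contact_force: [-1.1, 2.8, 4.9]
gripper_width: 11.8
```

```bash
python3 st.py
```

```text
14.9833 [574.  -50.8  48.1] yaw 171.15 F [-1.1  2.8  4.9] T [0.747 0.275 0.277] w 11.8 j6 -0.348
```

>>> step_arm(series=[[0, 0, 0, 0, 0, -0.02], [0, 0, 0, 0, 0, -0.04], [0, 0, 0, 0, 0, -0.06]])

```text
clock: 15.23
position: [574.0, -50.8, 48.1]
ee_rot: [-0.614, 0.789, -0.001, 0.001]
contact_force: [-0.2, 2.2, 4.7]
gripper_width: 12.5
```

```bash
python3 st.py
```

```text
15.2333 [574.  -50.8  48.1] yaw 165.75 F [-0.2  2.2  4.7] T [0.711 0.229 0.246] w 12.5 j6 -0.442
```

>>> step_arm(series=[[0, 0, 0, 0, 0, -0.02], [0, 0, 0, 0, 0, -0.04], [0, 0, 0, 0, 0, -0.06]])

```text
clock: 15.48
position: [574.1, -50.8, 48.1]
ee_rot: [-0.576, 0.817, -0.001, 0.001]
contact_force: [0.1, 2.8, 5.4]
gripper_width: 12.6
```

```bash
python3 st.py
```

```text
15.4833 [574.1 -50.8  48.1] yaw 160.35 F [0.1 2.8 5.4] T [0.675 0.163 0.277] w 12.6 j6 -0.536
```

>>> step_arm(series=[[0, 0, 0, 0, 0, -0.02], [0, 0, 0, 0, 0, -0.04], [0, 0, 0, 0, 0, -0.06]])

```text
clock: 15.73
position: [574.1, -50.8, 48.1]
ee_rot: [-0.537, 0.844, -0.001, 0.001]
contact_force: [0.5, 2.1, 4.5]
gripper_width: 12.7
```

```bash
python3 st.py
```

```text
15.7333 [574.1 -50.8  48.1] yaw 154.95 F [0.5 2.1 4.5] T [0.663 0.224 0.279] w 12.7 j6 -0.63
```

>>> step_arm(series=[[0, 0, 0, 0, 0, -0.02], [0, 0, 0, 0, 0, -0.04], [0, 0, 0, 0, 0, -0.06]])

```text
clock: 15.98
position: [574.2, -50.8, 48.1]
ee_rot: [-0.497, 0.868, -0.001, 0.001]
contact_force: [-0.8, 2.4, 4.6]
gripper_width: 12.1
```

```bash
python3 st.py
```

```text
15.9833 [574.2 -50.8  48.1] yaw 149.57 F [-0.8  2.4  4.6] T [0.674 0.176 0.383] w 12.1 j6 -0.724
```

The torque is up by about 0.11 N m, so the grip has begun at roughly 10 N. I'll take a shorter step.

>>> step_arm(series=[[0, 0, 0, 0, 0, -0.02], [0, 0, 0, 0, 0, -0.036]])

```text
clock: 16.15
position: [574.1, -50.8, 48.1]
ee_rot: [-0.472, 0.882, -0.001, 0.001]
contact_force: [-1.0, 2.1, 5.2]
gripper_width: 12.6
```

```bash
python3 st.py
```

```text
16.15 [574.1 -50.8  48.1] yaw 146.34 F [-1.   2.1  5.2] T [0.67  0.176 0.409] w 12.6 j6 -0.781
```

>>> step_arm(series=[[0, 0, 0, 0, 0, 0], [0, 0, 0, 0, 0, 0], [0, 0, 0, 0, 0, 0]])

```text
clock: 16.4
position: [574.2, -50.8, 48.1]
ee_rot: [-0.473, 0.881, -0.0, 0.001]
contact_force: [-0.6, 3.1, 5.9]
gripper_width: 12.6
```

```bash
python3 st.py; python3 - <<'E'
from h import *
s=arm.get_image("side");save(s,"s11.png",(210,120,370,240),5)
E
python3 st.py
```

```text
16.4 [574.2 -50.8  48.1] yaw 146.4 F [-0.6  3.1  5.9] T [0.763 0.14  0.221] w 12.6 j6 -0.779
16.45 [574.2 -50.8  48.1] yaw 146.4 F [-0.1  2.4  5.8] T [0.689 0.161 0.25 ] w 12.5 j6 -0.779
```

View pics/s11.png

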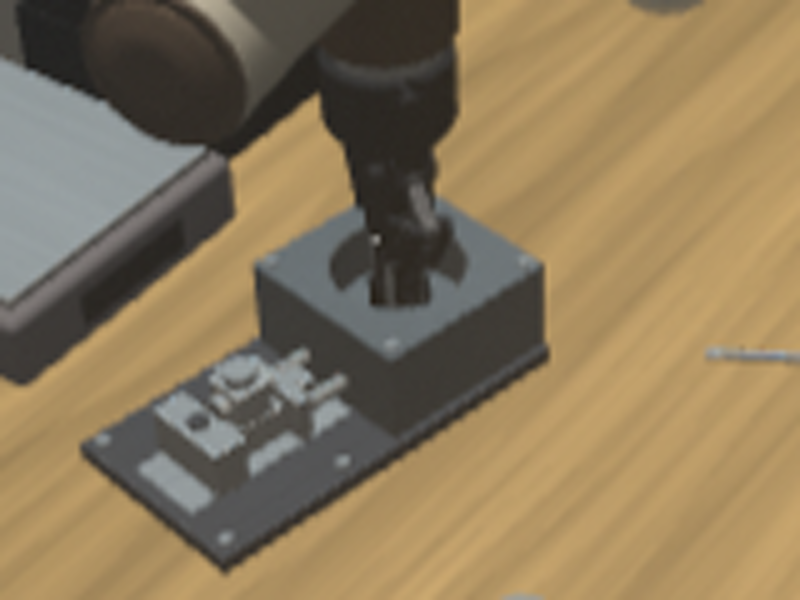

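The part is against the stop and the jaw is on it. At rest the torque is about 0.24 N m, against 0.06 with the jaw free, which agrees with a grip near 15 N. I'll let go and lift straight out.

>>> step_arm(series=[[0, 0, 0, 0, 0, 0], [0, 0, 0, 0, 0, 0], [0, 0, 0, 0, 0, 0], [0, 0, 0, 0, 0, 0], [0, 0, 0, 0, 0, 0]], jaw=-0.29)

```text
clock: 16.87
position: [572.9, -51.4, 46.9]
ee_rot: [-0.472, 0.882, 0.0, -0.0]
contact_force: [0.4, -1.1, 0.4]
gripper_width: 30.5
```

```bash
python3 st.py
```

```text
16.8667 [572.9 -51.4  46.9] yaw 146.29 F [ 0.4 -1.1  0.4] T [-0.03   0.029  0.002] w 30.5 j6 -0.78
```

>>> step_arm(series=[[0, 0, 0.03, 0, 0, 0], [0, 0, 0.08, 0, 0, 0], [0, 0, 0.16, 0, 0, 0], [0, 0.04, 0.24, 0, 0, 0], [0, 0.12, 0.32, 0, 0, 0], [0, 0.2, 0.38, 0, 0, 0.06], [0, 0.28, 0.42, 0, 0, 0.13], [0.03, 0.36, 0.42, 0, 0, 0.2], [0.05, 0.43, 0.42, 0, 0, 0.25], [0.05, 0.43, 0.42, 0, 0, 0.25], [0.05, 0.43, 0.42, 0, 0, 0.25], [0.05, 0.43, 0.42, 0, 0, 0.25]])

```text
clock: 17.87
position: [592.7, 120.4, 214.7]
ee_rot: [-0.634, 0.773, 0.0, -0.001]
contact_force: [-0.2, -0.6, -0.7]
gripper_width: 30.5
```

```bash
python3 st.py; python3 - <<'E'
from h import *
w=arm.get_image("wrist");save(w,"w12.png");np.save("w12.npy",w,allow_pickle=True);save(w,"w12z.png",(200,0,450,230),3)
E
```

```text
17.8667 [592.7 120.4 214.7] yaw 168.76 F [-0.2 -0.6 -0.7] T [ 0.002 -0.006  0.034] w 30.5 j6 -0.664
```

View pics/w12z.png

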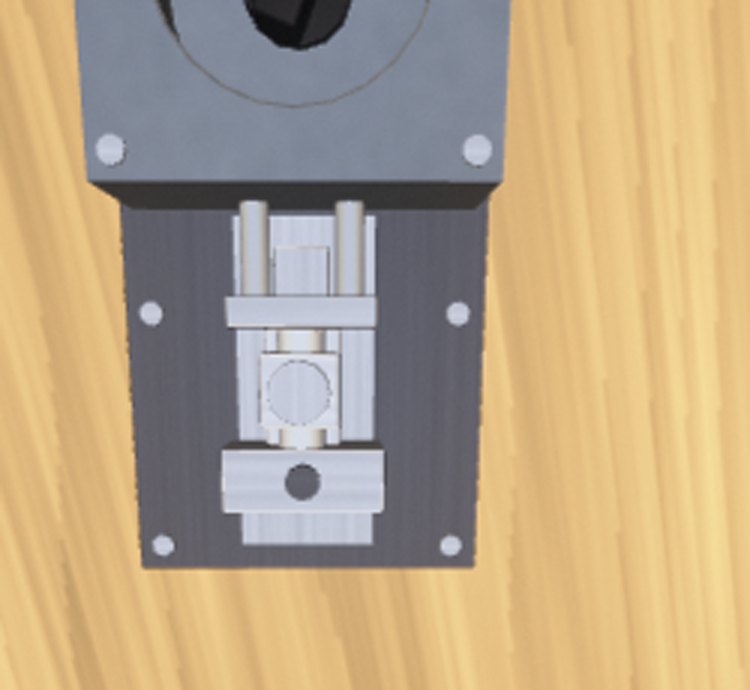

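The part sits square and upright, its foot between the jaw at (300,312) and the stop at (302,450). The gripper is well clear. Handing in.

```bash
python3 - <<'E'
from h import *
w=np.load("w12.npy",allow_pickle=True).item()
f=lambda x,y,z:plane(w,200+x/3,y/3,z)
print(f(301,328,42),f(302,450,44),np.linalg.norm(f(301,328,42)[:2]-f(302,450,44)[:2]),f(299,392,66))
print(arm.job_done())
E
```

```text
[592.9803065   47.04752319  42.        ] [600.83073485  86.16150512  44.        ] 39.89401969998546 [596.54078321  66.07830824  66.        ]
the job is handed in; nothing more can be done
None
```

I set the carburettor square in the bed and let go of it. I then turned the knob about 91° clockwise in one grasp, lifted clear and handed the job in at about 18 s.

**Grip:** I judge it to be about 15 N. The turning torque rose from about 0.26 to 0.41 N m. The torque at rest, about 0.24 against 0.06 N m with the jaw free, suggests a little more, about 17 N. The readings scatter by about ±0.02 N m (±2 N), and I did not grasp the knob again to check the grip after letting go.

**Position:** The last wrist picture shows the part upright and square. The jaw-to-stop gap measures 39.9 mm against the 40 mm foot. The part's centre is about 8 mm from the bed point towards the stop and about 0 mm across the jaws.

**Contacts:** I saw no sideways or downward force that would mean pressing on the housing, and nothing else on the bench was touched on purpose. I took no final picture of the bystanders.

**Disagreements:** Triangulated heights on the fixture were off from the given ones. The bar top came out near 56 mm rather than 62, and the housing top between 65 and 75 mm rather than 72. The short camera baseline explains this, so I used the given heights there. The gripper read about 12.3 mm on the 14 mm bar.

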